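# Gather the mill balls in a tray corner and scoop them into the sieve

## Task

Tip the white sorting tray well up both ways, lifting it once by its red bar and once by its yellow bar (it stays where you leave it), so that the three steel mill balls roll together into its low corner. Then scoop the balls out of that corner with the pointed scoop and tip them into the brass sieve for washing, without touching them with the fingers or dropping any on the bench. Finally lay the scoop flat in the middle of its black mat again; leave the sieve, calculator and marker where they stand, and the tray may stay tipped.

Things in the scene. Friction and masses are not known exactly. Their poses are not given: they have to be found in the camera images.
- stand: Fixed grey base of the two-way tilt stand, 176x176 mm, top 12 mm above the bench; origin under its centre on the bench. On it an aluminium cradle plate is hinged along the stand's -x edge, and on the cradle the tray is hinged along the stand's -y edge. Level tray: outside 158x158 mm, inside 150x150 mm centred on the stand, inner floor 29 mm and rim 85 mm above the bench, walls 4 mm
- cradle (a joint): Tip of the cradle (with the tray) in rad: 0 level, stop at 0.22. Hinge line parallel to the stand's y at stand x=-86 mm, z=13 mm. Grows as the red bar is lifted. Stiff hinge: stays where it is left; about 13 N at the bar lifts it
- cradle_bar (a point): Middle of the red bar, round, 11 mm thick, 96 mm long along the stand's y, on the stand's +x side, 48 mm out from the tray wall; 71 mm above the bench when level; 213 mm out from the cradle hinge and 58 mm above it. Axes as the cradle's. The round bar may turn between the fingers
- tray (a joint): Tip of the tray on the cradle in rad: 0 level, stop at 0.22. Hinge line parallel to the stand's x at stand y=-84 mm, z=22 mm (when the cradle is level; it tips with the cradle). Grows as the yellow bar is lifted. Stiff hinge: stays where it is left; about 9 N at the bar lifts it
- tray_bar (a point): Middle of the yellow bar, round, 11 mm thick, 96 mm long along the tray's x, on the tray's +y side, 48 mm out from the tray wall; 80 mm above the bench when level; in tray axes 209 mm out (+y) from the tray hinge and 58 mm above it. Axes as the tray's
- tray_corner (a point): The -x,-y inner corner of the tray, on the inner floor: the low corner once both hinges are tipped. Axes as the tray's: the floor runs +x and +y from here, z is the floor's normal; the corner's walls are 56 mm high above the floor
- ball_0_center (a point): Centre of a loose polished steel ball, 20 mm in diameter, 33 g, rolling freely in the tray; balls alike. Its own axes turn as it rolls
- ball_1_center (a point): Centre of a loose polished steel ball, 20 mm in diameter, 33 g, rolling freely in the tray; balls alike. Its own axes turn as it rolls
- ball_2_center (a point): Centre of a loose polished steel ball, 20 mm in diameter, 33 g, rolling freely in the tray; balls alike. Its own axes turn as it rolls
- ball_scoop: Aluminium scoop with a blue handle, 120 g. Origin under the middle of its flat floor; mouth to its -x, z up. Floor 54x84 mm (x -27 to 27), 2 mm thick, running on in front as a flat nose with a right-angled point (shoulders at x=-26, y=+-42, tip at x=-68 mm) that fits into a square corner. Side walls 24 mm high, back wall 30 mm high at x=26. It lies on the mat on its floor
- scoop_grip (a point): Middle of the scoop's handle: in scoop axes at x=76, y=0, z=97 mm. The handle is a flat-sided bar 16 mm wide (across y), 20 mm deep, 85 mm long, rising away from the mouth at 0.4 rad, carried on a steel neck above the back wall; pinch it across y
- mat_pad: Fixed black rubber mat, 160 mm (x) by 116 mm (y), 4 mm thick; origin under its centre
- wash_sieve: Open brass test sieve, 120 mm in diameter, 50 mm high, standing loose on the bench; origin under its centre, z up. Its mesh floor lies 16 mm above the bench; inside 114 mm across
- calculator: Bystander: dark desk calculator, 125x78x17 mm; origin under its centre
- marker: Bystander: black and white marker lying on the bench, 142 mm long, 18 mm thick; origin under its centre

How it is judged:
By the outcome, as a careful person would: the job done as asked, in the order asked, and still so for the second after the job is handed in, with the robot touching nothing.
It also fails if it takes over 72 s, if anything falls off the work surface, if the arm or the gripper's body presses on something with over 40 N, if the wrist force passes 120 N, or if a joint passes its speed limit or range.

## Robot

A 7-joint arm with a two-finger parallel gripper is mounted at the origin on the work surface; the furniture and walls round the work are solid. World frame = base frame: x ahead of the robot, y to its left, z up, the work surface at z = 0. Lengths are in m, angles in rad, forces in N, time in s.
With the tool pointing down it reaches from about 0.425 to 0.925 m from the base axis. Payload 6.8 kg.
Tool frame: the origin (TCP) lies on the front face of the gripper's body, between the roots of the fingers; the fingertips stand 73 mm ahead of it and the grasp point (between the pads) lies 54 mm ahead of it (env.nose_length is the distance from the TCP to the fingertips, in m); z points along the fingers, y is the line along which they close (so a half turn about z gives the same grasp; the last joint's range is limited). The gripper opens to 85 mm and grips with 20 to 120 N. Pads are 22 mm wide; open, the fingers measure 114 mm over their backs; the gripper's body (76 mm by 85 mm) begins 54 mm behind the grasp point. The pads swing forward as they close: fully open they stand 13 mm farther back than shut.
Start: joints at [-1.306, 0.477, 0.022, 1.555, -0.011, 1.109, -0.083], TCP at [0.246, 0.629, 0.304] pointing down, gripper open.
Joint ranges: [-2.96, 2.96], [-0.34, 2.1], [-1.41, 1.46], [0.24, 2.44], [-1.37, 4.51], [0.17, 1.92], [-2.96, 2.96]. Speed limits (rad/s): [2.39, 2.39, 3.14, 3.14, 3.14, 3.14, 3.14].

## Interface

Orientations are given as a unit quaternion [w, x, y, z].
In Python, from cell import env, kin, camera, calibration, job gives the robot as it stands. The module is installed in compiled form; this text tells all that it offers. Calls block until the motion is done:
- env.reach(position, orientation): joint-space move of the TCP to a pose.
- env.movel(position, velocity=0.15, rot=None, stop_force=None): straight line of the TCP; rot=None keeps the orientation; velocity is the mean speed in m/s. With stop_force (N) it stops when the force on the tool has changed by that much, and returns True; else False.
- env.goto_joints(angles): joint-space move.
- env.grip(opening, f_grip=None): finger opening in m; f_grip is the grip in N (None keeps the last); returns when the fingers have stopped.
- env.dwell(seconds).
- kin.inverse_kinematics(position, orientation): joint angles nearest the present ones, or None.
- env.get_state(): the state.
- camera(name): name is "side" or "top"; returns (picture, depth): 480x640x3 uint8, blue, green, red; 480x640 float32, m along the optical axis (not along the pixel's ray), 0 where there is no reading.
- calibration(name): a dict with "fx", "fy", "cx", "cy" (pixels), "k1" (the pictures are not rectified: a ray, as slopes to the right and down, at radius r is drawn at 1 + k1 r^2 times it, then the intrinsics apply), "rvec" (rotation vector, rad) and "tvec" (3), from world to camera coordinates, as OpenCV has them. Camera axes: x right, y down, z forward; pixel columns grow to the right and rows downward; lengths in m; the calibration is good to about 2 mm. A picture is of the moment at which its call begins. calibration takes no time and is no camera call.
A pose or a line that the arm cannot do raises env.PlanningError and nothing moves.
- job.job_done(): hands the job in; it is judged then, once.
The state is a dict: "time": time; "qpos": joint angles; "joint_velocities": joint speeds; "joint_torque": joint torques, N m; "tcp_pos": TCP position; "orientation": TCP orientation; "force": force on the tool from outside, world axes, zero at the start; "torque": the same for the moment, N m; "opening": finger opening in m; "gripper_force": force on a finger pad.
Only numpy, scipy, OpenCV 4.12 (cv2) and the standard library are available. Lean on these libraries where they do the work, as an engineer would, in place of code of your own. Each camera call takes 0.05 s, during which the arm holds its last target. There are 200 camera calls.

## Working session

There is one attempt and no reset: what is moved stays moved. The work goes in short steps, each a Python script; the robot and the scene stay as the last script left them, time stands still between calls to the robot, and variables do not carry over. Pictures are saved under pics/ and viewed, at most 10 in all, crops included, and the job is handed in when it is done.

```bash
mkdir -p pics; cat > h.py <<'E'
import numpy as np, cv2
from cell import env, kin, camera, calibration, job
from scipy.spatial.transform import Rotation as R
def q(Rm):
    x=Rm.as_quat(); return np.array([x[3],x[0],x[1],x[2]])
def cloud(name,d=None,im=None):
    c=calibration(name)
    if d is None: im,d=camera(name)
    v,u=np.mgrid[0:480,0:640]
    K=np.array([[c['fx'],0,c['cx']],[0,c['fy'],c['cy']],[0,0,1.]])
    p=cv2.undistortPoints(np.stack([u,v],-1).reshape(-1,1,2).astype(float),K,np.array([c['k1'],0,0,0,0.])).reshape(480,640,2)
    P=np.dstack([p*d[...,None],d])
    Rm=cv2.Rodrigues(np.array(c['rvec'],float))[0]
    W=(P-np.array(c['tvec']).ravel())@Rm
    W[d==0]=np.nan
    return im,W
E
python3 - <<'E'
from h import *
for n in("top","side"):
    im,W=cloud(n); cv2.imwrite(f"pics/{n}0.png",im); np.save(f"{n}0.npy",W)
    c=calibration(n); print(n,c); Rm=cv2.Rodrigues(np.array(c['rvec'],float))[0]; print(-Rm.T@np.array(c['tvec']).ravel())
print(env.get_state())
E
```

```text
top {'fx': 571.841703146798, 'fy': 571.841703146798, 'cx': 311.92959990086945, 'cy': 232.32193560099944, 'k1': 0.051210750571339794, 'rvec': array([ 2.10957455, -2.11843928,  0.20695776]), 'tvec': array([0.09759673, 0.40666478, 1.62131785])}
[0.07675286 0.08852326 1.67028308]
side {'fx': 520.0071363923456, 'fy': 520.0071363923456, 'cx': 321.0480751360938, 'cy': 234.65181262343063, 'k1': -0.09118221228588003, 'rvec': array([ 2.27373123, -0.04301852,  0.01159025]), 'tvec': array([-0.40943409,  0.1256615 ,  1.18237822])}
[ 0.38562116 -0.83453922  0.85807106]
{'time': 0.1, 'qpos': array([-1.30610102,  0.4777099 ,  0.02236272,  1.5563401 , -0.01151843,
        1.10929156, -0.08309093]), 'joint_velocities': array([-0.00108427, -0.00293515, -0.00163597, -0.00237762,  0.00117885,
       -0.00031431, -0.00118378]), 'joint_torque': array([ 4.20767828e-03, -5.97766507e+01,  1.61374222e+00, -2.81957871e+01,
        1.28311824e-02,  5.09069388e-03, -3.34675622e-05]), 'tcp_pos': array([0.24570881, 0.62825294, 0.30303354]), 'orientation': array([-9.57513675e-05,  1.85318531e-01,  9.82678170e-01, -8.04631808e-04]), 'force': array([-0.16113367, -0.51494769,  0.05166498]), 'torque': array([ 0.01455147, -0.00247051,  0.03155076]), 'gripper_force': 0.0, 'opening': 0.08529685999796698}
```

View pics/top0.png

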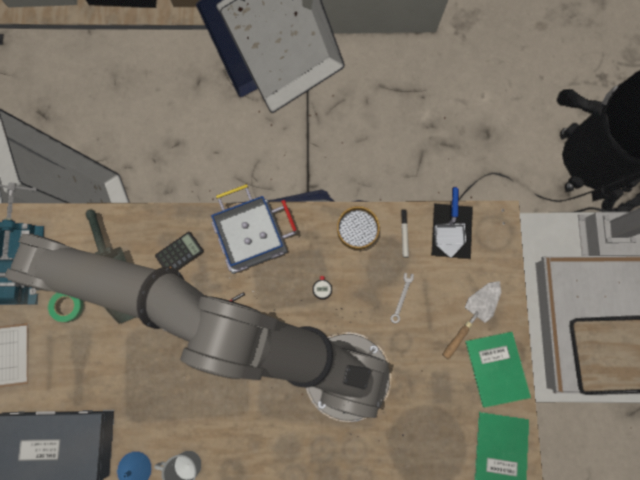

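View pics/side0.png

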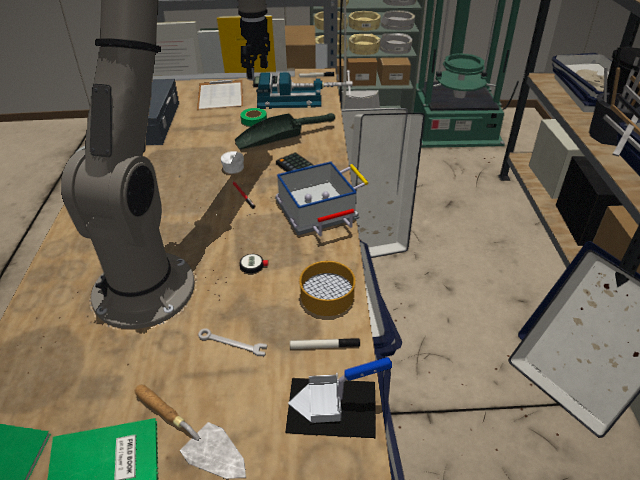

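The top view shows the tray at (250,235), the red bar at (289,218) towards world -y, and the yellow bar at (233,191) towards +x. The sieve is at (358,229) and the scoop on its mat at (452,232), with its mouth towards -x and its handle at (455,203). The side view agrees. I'll measure these next.

```bash
cat >> h.py <<'E'
def onplane(name,pts,z):
    c=calibration(name); K=np.array([[c['fx'],0,c['cx']],[0,c['fy'],c['cy']],[0,0,1.]])
    p=cv2.undistortPoints(np.array(pts,float).reshape(-1,1,2),K,np.array([c['k1'],0,0,0,0.])).reshape(-1,2)
    Rm=cv2.Rodrigues(np.array(c['rvec'],float))[0]; t=np.array(c['tvec']).ravel(); o=-Rm.T@t
    r=np.c_[p,np.ones(len(p))]@Rm; return o+r*((z-o[2])/r[:,2])[:,None]
def mask(im,lo,hi,roi=None):
    m=cv2.inRange(cv2.cvtColor(im,cv2.COLOR_BGR2HSV),lo,hi)
    if roi: k=np.zeros_like(m); a,b,c,d=roi; k[b:d,a:c]=1; m=m*k
    return m>0
def rect(P):  # centre, size, axis angle in xy
    (c,s,a)=cv2.minAreaRect((P[:,:2]*1000).astype(np.float32)); return np.round(c,1),np.round(s,1),round(a,1)
E
python3 - <<'E'
from h import *
def rep(lbl,n,m,z):
    v,u=np.nonzero(m)
    if len(u)<5: print(lbl,n,len(u));return
    P=onplane(n,np.c_[u,v],z); W=np.load(f"{n}0.npy")[m]
    print(lbl,n,len(u),"plane",rect(P),"mean",P.mean(0).round(4),"depthmed",np.nanmedian(W,0).round(4))
t=cv2.imread("pics/top0.png"); s=cv2.imread("pics/side0.png")
R1=(0,150,90);R2=(8,255,255)
rep("red","top",mask(t,R1,R2,(270,190,310,250)),.071); rep("red","side",mask(s,R1,R2,(310,200,365,230)),.071)
Y1=(22,130,100);Y2=(32,255,255)
rep("yel","top",mask(t,Y1,Y2,(205,175,260,205)),.080); rep("yel","side",mask(s,Y1,Y2,(340,155,375,195)),.080)
B1=(105,100,40);B2=(125,255,255)
rep("rim","top",mask(t,B1,B2,(200,190,300,280)),.085); rep("rim","side",mask(s,B1,B2,(270,155,362,215)),.085)
rep("handle","top",mask(t,B1,B2,(440,175,470,235)),.1); rep("handle","side",mask(s,B1,B2,(335,350,395,385)),.1)
rep("mat","top",mask(t,(0,0,0),(180,255,45),(425,195,480,265)),.004); rep("mat","side",mask(s,(0,0,0),(180,255,45),(280,370,380,440)),.004)
W=np.load("top0.npy")
ms=mask(t,(8,90,40),(25,255,220),(332,203,386,255))&(W[...,2]>.03)
rep("sieve","top",ms,.05)
W=np.load("side0.npy"); ms=(W[...,2]>.042)&(W[...,2]<.06); k=np.zeros_like(ms); k[255:325,292:362]=1; rep("sieve","side",ms&k,.05)
print(rect(np.load("side0.npy")[ms&k]))
# scoop region
W=np.load("top0.npy"); k=np.zeros((480,640),bool); k[200:265,428:476]=1
ms=k&mask(t,(0,0,90),(180,60,255)); rep("scoop","top",ms,.006)
E
python3 -c "
import cv2
a=cv2.imread('pics/top0.png')[170:270,415:490];b=cv2.imread('pics/side0.png')[345:445,275:400]
cv2.imwrite('pics/c.png',cv2.hconcat([cv2.resize(a,(375,500)),cv2.resize(b,(425,500))]))"
```

```text
red top 101 plane (array([451.6, 162.5]), array([92.4, 10.6]), 22.8) mean [0.4509 0.162  0.071 ] depthmed [0.4519 0.1614 0.074 ]
red side 159 plane (array([451.7, 167.3]), array([98.2, 16. ]), 21.2) mean [0.4507 0.167  0.071 ] depthmed [0.4499 0.1635 0.0746]
yel top 82 plane (array([522.2, 326.9]), array([ 7.7, 89.7]), 21.2) mean [0.5222 0.3265 0.08  ] depthmed [0.521  0.3253 0.084 ]
yel side 96 plane (array([522.4, 332.2]), array([ 12.5, 103.9]), 21.4) mean [0.5221 0.3326 0.08  ] depthmed [0.5227 0.3291 0.0847]
rim top 187 plane (array([404.9, 280.5]), array([157.5, 156.6]), 21.4) mean [0.4002 0.2861 0.085 ] depthmed [0.391  0.2916 0.0869]
rim side 429 plane (array([405.2, 286. ]), array([160.6, 166.9]), 21.6) mean [0.4037 0.2793 0.085 ] depthmed [0.3996 0.2697 0.0877]
handle top 185 plane (array([ 482. , -306.7]), array([19.5, 84.8]), 87.0) mean [ 0.4769 -0.307   0.1   ] depthmed [ 0.477  -0.3059  0.1059]
handle side 721 plane (array([ 483.7, -295.1]), array([75. , 79.7]), 78.8) mean [ 0.488  -0.3034  0.1   ] depthmed [ 0.4939 -0.3075  0.1024]
mat top 795 plane (array([ 418.8, -318.5]), array([108.8, 153.2]), 84.2) mean [ 0.4316 -0.325   0.004 ] depthmed [ 0.4522 -0.3379  0.0035]
mat side 2990 plane (array([ 422.2, -317.2]), array([117.7, 168.8]), 84.8) mean [ 0.4313 -0.3294  0.004 ] depthmed [ 0.4478 -0.3388  0.0041]
sieve top 238 plane (array([420.8, -36.2]), array([118.7, 124.3]), 89.3) mean [ 0.4306 -0.0344  0.05  ] depthmed [ 0.4444 -0.0326  0.0491]
sieve side 507 plane (array([422.6, -38.8]), array([127.7, 120.8]), 87.6) mean [ 0.4233 -0.034   0.05  ] depthmed [ 0.4233 -0.0218  0.0499]
(array([421.9, -34.8]), array([122.1, 123.9]), 26.1)
scoop top 840 plane (array([ 424.6, -321. ]), array([139.5, 172.5]), 89.6) mean [ 0.4023 -0.3124  0.006 ] depthmed [ 0.3984 -0.3128  0.0062]
```

View pics/c.png

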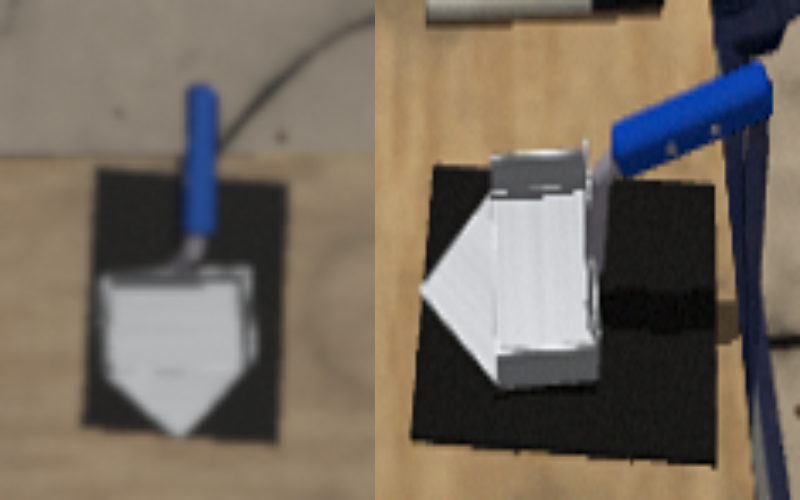

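Crop: the scoop lies on the mat facing world -x, with its tip at side pixel (289,403). The tray centre is (0.405, 0.283) with a yaw of about -68.6°, and both bar positions fit that. I'll lift the red bar first.

```bash
cat >> h.py <<'E'
C=np.array([.405,.2835,0]); RS=R.from_euler('z',-68.6,degrees=True)
def T(Rm,p): M=np.eye(4); M[:3,:3]=Rm.as_matrix(); M[:3,3]=p; return M
def hinge(p,Rm): return T(R.identity(),p)@T(Rm,[0,0,0])@T(R.identity(),-np.array(p))
def cradleT(a): return T(RS,C)@hinge([-.086,0,.013],R.from_rotvec([0,-a,0]))
def trayT(a,b): return cradleT(a)@hinge([0,-.084,.022],R.from_rotvec([b,0,0]))
def tool(M,p,ydir,zdir=(0,0,-1)):  # tool pose with grasp point at p, local frame M -> TCP pos, quat
    y=M[:3,:3]@np.array(ydir,float); z=M[:3,:3]@np.array(zdir,float); x=np.cross(y,z)
    g=(M@np.r_[p,1])[:3]; return g-.054*z, q(R.from_matrix(np.c_[x,y,z]))
def st(): s=env.get_state(); print("t",round(s['time'],2),"tcp",s['tcp_pos'].round(4),"F",s['force'].round(1),"op",round(s['opening'],4),"gf",round(s['gripper_force'],1),flush=True); return s
E
cat > red.py <<'E'
from h import *
L=trayT(0,0); bar=[.127,0,.071]
best=None
for sgn in(1,-1):
    p,o=tool(L,bar,[sgn,0,0]); j=kin.inverse_kinematics(p+[0,0,.09],o); print(sgn,j)
    if j is not None and (best is None or abs(j[6])<best[0]): best=(abs(j[6]),sgn)
sgn=best[1]; p,o=tool(L,bar,[sgn,0,0])
env.reach(p+[0,0,.09],o); env.grip(.045,80); st()
env.movel(p,.15,stop_force=15); st(); env.grip(.0,80); st()
Lw=T(RS,C)
for a in (.1,.213):
    M=cradleT(a); g=(M@np.r_[bar,1])[:3]; env.movel(g+[0,0,.054],.06); st()
env.grip(.045); env.movel(env.get_state()['tcp_pos']+[0,0,.1],.25); st()
im,W=cloud("top"); cv2.imwrite("pics/red.png",im); im,_=camera("side"); cv2.imwrite("pics/reds.png",im)
E
python3 red.py
python3 -c "
import cv2
a=cv2.imread('pics/red.png')[170:290,180:330];b=cv2.imread('pics/reds.png')[130:250,250:400]
cv2.imwrite('pics/c1.png',cv2.hconcat([cv2.resize(a,(400,320)),cv2.resize(b,(400,320))]))"
```

```text
1 [-1.0051033   0.31711183  0.62975378  2.12713031 -0.26610009  0.77309814
 -1.40412233]
-1 [-0.57218437  0.27472563  0.10664069  2.10126505 -0.04159755  0.76751832
  1.50472605]
t 2.44 tcp [0.4513 0.1653 0.215 ] F [-0.8  0.6  0.8] op 0.0449 gf 0.0
t 3.19 tcp [0.4518 0.1652 0.1255] F [-0.1  0.9 -1.4] op 0.0451 gf 0.0
t 3.62 tcp [0.4519 0.1653 0.1259] F [-0.8 -0.5  6.5] op 0.008 gf 78.1
t 4.13 tcp [0.4495 0.1715 0.1465] F [ 1.  -2.4  4.2] op 0.0079 gf 79.7
t 4.7 tcp [0.4459 0.1805 0.169 ] F [ 3.2 -3.7  1.9] op 0.0081 gf 79.2
t 5.69 tcp [0.4446 0.1816 0.2689] F [-0.  -0.6 -0.7] op 0.0451 gf 0.0
```

View pics/c1.png

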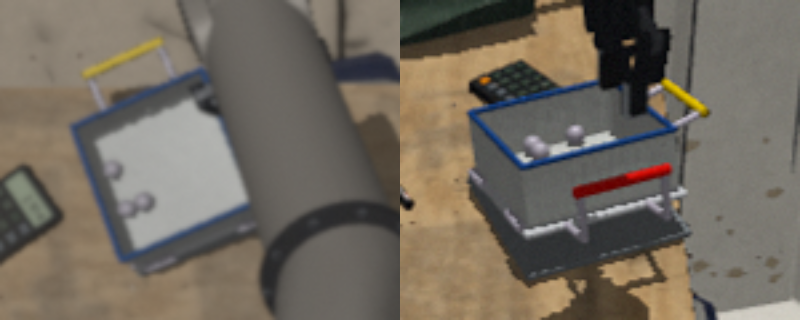

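The cradle is lifted and the balls have rolled to the low wall, top crop (100–150, 170–205). Next is the yellow bar, and I'll check the cradle angle from the red bar's depth on the way.

```bash
cat > yel.py <<'E'
from h import *
im,W=cloud("side"); m=mask(im,(0,150,90),(8,255,255),(300,170,370,240)); z=np.nanmedian(W[m],0); print("red",z.round(4))
zt=z[2]-.0036
a=min(.22,np.interp(zt,[(cradleT(x)@[.127,0,.071,1])[2] for x in np.linspace(0,.25,50)],np.linspace(0,.25,50))); print("cradle",a)
np.save("a.npy",a)
bar=[0,.125,.080]; L=trayT(a,0); best=None
for sgn in(1,-1):
    p,o=tool(L,bar,[0,sgn,0]); j=kin.inverse_kinematics(p+[0,0,.09],o)
    if j is not None and (best is None or abs(j[6])<best[0]): best=(abs(j[6]),sgn); print(sgn,j)
sgn=best[1]; p,o=tool(L,bar,[0,sgn,0])
up=L[:3,2]
env.reach(p+.09*up,o); st()
env.movel(p,.15,stop_force=15); st(); env.grip(.0,80); st()
for b in (.1,.213):
    g=(trayT(a,b)@np.r_[bar,1])[:3]; env.movel(g+.054*up,.06); st()
env.grip(.045); env.movel(env.get_state()['tcp_pos']+.12*up,.25); st()
im,W=cloud("side"); cv2.imwrite("pics/yels.png",im); np.save("yels.npy",W)
m=mask(im,(22,130,100),(32,255,255),(330,130,385,195)); print("yel",np.nanmedian(W[m],0).round(4),"exp",(trayT(a,.213)@np.r_[bar,1])[:3])
m=mask(im,(0,150,90),(8,255,255),(300,170,370,240)); print("red",np.nanmedian(W[m],0).round(4),"exp",(cradleT(a)@[.127,0,.071,1])[:3])
E
python3 yel.py
```

```text
red [0.4456 0.1777 0.117 ]
cradle 0.20635513234161212
1 [-1.0338914   0.50062804  0.34391979  1.73782294  0.03698431  0.99994118
 -0.37122855]
t 6.88 tcp [0.5052 0.3697 0.2367] F [ 0.7 -0.1 -0. ] op 0.0451 gf 0.0
t 7.63 tcp [0.5122 0.3541 0.1499] F [-0.5 -0.6 -1. ] op 0.0451 gf 0.0
t 8.07 tcp [0.5115 0.3542 0.1501] F [-2.9 -0.2  6.2] op 0.0083 gf 78.1
t 8.57 tcp [0.5038 0.3556 0.1699] F [-0.4 -0.3  2.4] op 0.0078 gf 79.1
t 9.13 tcp [0.493  0.3563 0.1917] F [-0.2  1.6  4.2] op 0.0084 gf 79.2
t 10.2 tcp [0.4832 0.3783 0.3082] F [-0.5  0.1 -0.7] op 0.0449 gf 0.0
yel [0.4985 0.3327 0.1445] exp [0.49668921 0.34557101 0.13816029]
red [0.4466 0.177  0.1173] exp [0.44535435 0.18052783 0.11341185]
```

```bash
cat >> h.py <<'E'
MAT=np.array([.4205,-.318,.004]); SV=np.array([.4218,-.036,0]); B=.213
def cornerF(a): return trayT(a,B)@T(R.from_euler('z',45,degrees=True),[-.075,-.075,.029])
def scoop(S,gp,gx=0):  # scoop pose -> TCP; gp: tool tilt in scoop frame, gx shift along handle
    return tool(S,[.076+gx*np.cos(.4),0,.097+gx*np.sin(.4)],[0,SG,0],[np.sin(gp),0,-np.cos(gp)])
SG=1
def pitch(t): return R.from_rotvec([0,t,0])   # +t : mouth (-x) up
def inF(F,x,z,t,px=0,pz=0): # scoop with its local point (px,0,pz) at (x,0,z) in F, pitched t
    return F@T(R.identity(),[x,0,z])@T(pitch(t),[0,0,0])@T(R.identity(),[-px,0,-pz])
E
cat > chk.py <<'E'
from h import *; import h
print("tip side",onplane("side",[[288.8,402.6]],.006).round(4),"top",onplane("top",[[451,257.2]],.006).round(4))
t=cv2.imread("pics/top0.png"); W=np.load("top0.npy"); m=mask(t,(105,100,40),(125,255,255),(440,175,470,235))
P=W[m]; P=P[np.isfinite(P).all(1)&(P[:,2]>.07)]; c=P.mean(0); u=np.linalg.svd(P-c)[2][0]; u*=np.sign(u[0]); print("handle",c.round(4),u.round(3),"yaw",np.degrees(np.arctan2(u[1],u[0])), "ext",np.ptp((P-c)@u), "mid",(c+u*(np.max((P-c)@u)+np.min((P-c)@u))/2).round(4))
a=float(np.load("a.npy")); F=cornerF(a); print("corner",F[:3,3],"xdir",F[:3,0],"n",F[:3,2])
im=cv2.imread("pics/yels.png")
mat=T(R.from_euler('z',-4,degrees=True),MAT-[.012,0,0])
q0=env.get_state()['qpos']
for SGv in(1,-1):
  h.SG=SGv
  for gp in(-.2,0,.2,.4):
    r=[]
    sv=lambda y,t,z:T(R.from_euler('z',y,degrees=True),SV+[0,0,z])@T(pitch(t),[0,0,0])@T(R.identity(),[.045,0,0])
    for n,S in dict(mat=mat,up=T(R.identity(),[0,0,.1])@mat,corner=inF(F,.068,0,0),up2=T(R.identity(),[0,0,.12])@inF(F,.11,0,0),back=inF(F,.0955,0,.6,.027),lift=T(R.identity(),[0,0,.1])@inF(F,.0955,0,.6,.027),s0=sv(-20,.3,.12),p5=sv(-20,-.5,.1),p8=sv(-20,-.8,.1),p8b=sv(0,-.8,.1),p8c=sv(-45,-.8,.1)).items():
        j=kin.inverse_kinematics(*scoop(S,gp)); r.append(n+":"+("NONE" if j is None else str(j[[0,5,6]].round(2))))
    print(SGv,gp,r)
E
python3 chk.py
```

```text
tip side [[ 0.3393 -0.3075  0.006 ]] top [[ 0.3379 -0.3113  0.006 ]]
handle [ 0.4772 -0.3052  0.1081] [0.913 0.022 0.407] yaw 1.401180493656064 ext 0.08489045630348982 mid [ 0.4782 -0.3052  0.1085]
corner [0.30482622 0.32895162 0.03262172] xdir [ 0.88483574 -0.36369672  0.29118792] n [-0.26989018  0.10932395  0.95666481]
1 -0.2 ['mat:[0.08 0.96 2.19]', 'up:[-0.04  1.15  2.23]', 'corner:[-0.94  0.74  0.36]', 'up2:[-0.92  1.05  0.45]', 'back:[-0.47  1.18  1.  ]', 'lift:[-0.53  1.36  0.95]', 's0:[-0.12  1.45  1.53]', 'p5:[-0.74  0.64  0.99]', 'p8:NONE', 'p8b:NONE', 'p8c:[-1.03  0.86 -0.3 ]']
1 0 ['mat:[0.12 0.75 2.31]', 'up:[-0.12  0.97  2.38]', 'corner:[-1.14  0.68  0.01]', 'up2:[-1.08  0.97  0.2 ]', 'back:[-0.56  1.    0.89]', 'lift:[-0.62  1.2   0.85]', 's0:[-0.17  1.23  1.51]', 'p5:[-0.85  0.5   0.51]', 'p8:NONE', 'p8b:NONE', 'p8c:NONE']
1 0.2 ['mat:[0.48 0.49 2.24]', 'up:[-0.2   0.81  2.62]', 'corner:[-1.34  0.68 -0.37]', 'up2:[-1.25  0.95 -0.09]', 'back:[-0.67  0.83  0.72]', 'lift:[-0.73  1.04  0.7 ]', 's0:[-0.23  0.99  1.47]', 'p5:NONE', 'p8:NONE', 'p8b:NONE', 'p8c:NONE']
1 0.4 [
[... 571 characters left out ...]
99 -0.7 ]', 'corner:[-1.68  0.61 -2.75]', 'up2:[-1.63  0.94 -2.85]', 'back:[-1.04  1.13 -1.91]', 'lift:[-1.11  1.29 -2.02]', 's0:[-0.48  1.3  -1.37]', 'p5:[-0.74  0.49 -2.61]', 'p8:NONE', 'p8b:NONE', 'p8c:NONE']
-1 0.2 ['mat:[ 0.09  0.57 -0.49]', 'up:[-0.35  0.96 -0.29]', 'corner:[-2.    0.5  -2.54]', 'up2:[0.1  1.14 2.85]', 'back:[-1.16  0.91 -2.05]', 'lift:[-1.25  1.08 -2.18]', 's0:[-0.55  1.05 -1.41]', 'p5:NONE', 'p8:NONE', 'p8b:NONE', 'p8c:NONE']
-1 0.4 ['mat:[ 0.32  0.38 -0.1 ]', 'up:[-0.12  0.63 -0.28]', 'corner:[-2.09  0.4  -2.86]', 'up2:[-0.02  1.24  2.61]', 'back:[-1.32  0.7  -2.24]', 'lift:[-1.41  0.9  -2.4 ]', 's0:[-0.62  0.77 -1.48]', 'p5:NONE', 'p8:NONE', 'p8b:NONE', 'p8c:NONE']
```

```bash
python3 -c "
import cv2
b=cv2.imread('pics/yels.png')[110:250,250:410]
cv2.imwrite('pics/c2.png',cv2.resize(b,(640,560),interpolation=cv2.INTER_CUBIC))"
```

```text
(no output)
```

View pics/c2.png

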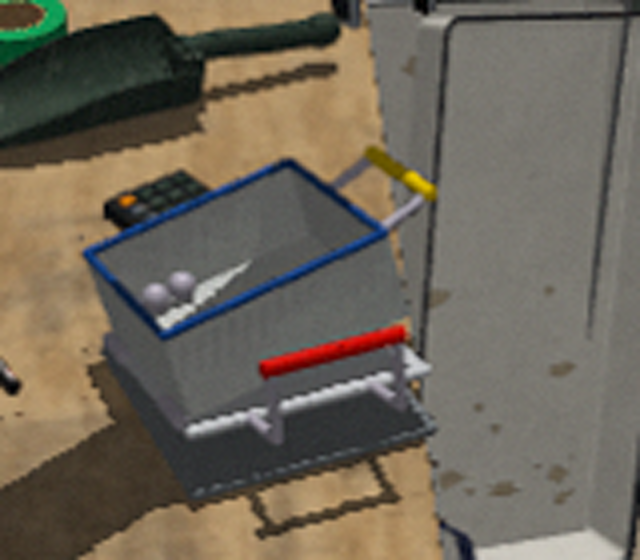

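The tray is tipped both ways, with two balls visible in the low corner at crop (155–180, 280–295). Next I'll pick up the scoop.

```bash
cat > pick.py <<'E'
from h import *
M=T(R.from_euler('z',1.5,degrees=True),[.406,-.3065,.004]); gp=-.2
p,o=scoop(M,gp)
env.reach(p+[0,0,.1],o); env.grip(.05,120); env.movel(p,.15,stop_force=12); st(); env.grip(0,120); st()
env.movel(p+[0,0,.2],.25); st()
im,W=cloud("top"); cv2.imwrite("pics/t2.png",im); np.save("t2.npy",W)
s,W=cloud("side"); cv2.imwrite("pics/s2.png",s); np.save("s2.npy",W)
a=im[180:290,190:310]; b=s[130:430,230:450]
cv2.imwrite("pics/c3.png",cv2.hconcat([cv2.resize(a,(440,403)),cv2.resize(b,(296,403))]))
E
python3 pick.py
```

```text
t 13.69 tcp [ 0.493  -0.3047  0.1546] F [ 1.  -0.4 -0.3] op 0.0499 gf 0.0
t 14.1 tcp [ 0.4934 -0.3044  0.1548] F [1.2 1.5 6.5] op 0.014 gf 117.0
t 15.05 tcp [ 0.4922 -0.3036  0.3524] F [-0.4  0.1 -1.3] op 0.014 gf 117.0
```

View pics/c3.png

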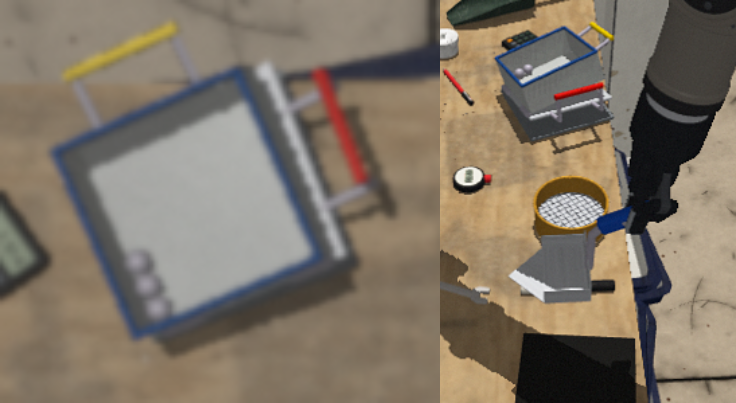

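Top crop: the three balls lie in a row along the low -x wall, from the corner at (158,306) to (137,261). The scoop hangs about level. I'll check the corner model against the balls and the scoop tip against its predicted position.

```bash
python3 - <<'E'
from h import *
a=float(np.load("a.npy")); Mt=trayT(a,B)@T(R.identity(),[-.075,-.075,.029]); Mi=np.linalg.inv(Mt)
def toplane(name,px):
    A=onplane(name,[px],0.)[0]; Bp=onplane(name,[px],.2)[0]
    A=(Mi@np.r_[A,1])[:3];Bp=(Mi@np.r_[Bp,1])[:3]; k=(.010-A[2])/(Bp[2]-A[2]); return (A+k*(Bp-A)).round(4)
im=cv2.imread("pics/t2.png")
for c in[(137,261),(148,281),(158,306)]: print(toplane("top",[190+c[0]/3.667,180+c[1]/3.667]))
print("side")
for c in[(519,77),(528,69)]: print(toplane("side",[230+(c[0]-440)*.743,130+c[1]*.744]))
c=calibration("side")
K=np.array([[c['fx'],0,c['cx']],[0,c['fy'],c['cy']],[0,0,1.]])
S=T(R.from_euler('z',1.5,degrees=True),[.406,-.3065,.204]); S[:3,3]+=[-.0005,.0005,-.002]
for p in [[-.068,0,0],[-.027,-.042,0]]:
    print(cv2.projectPoints((S@np.r_[p,1])[:3],np.array(c['rvec']),np.array(c['tvec']),K,np.array([c['k1'],0,0,0,0]))[0].ravel())
# rim corners blue from top depth
m=mask(im,(105,80,30),(125,255,255),(200,190,300,280)); W=np.load("t2.npy")[m]; W=W[np.isfinite(W).all(1)]; L=(np.c_[W,np.ones(len(W))]@Mi.T)[:,:3]; L=L[abs(L[:,2]-.056)<.008]
print(len(L),"rim in tray x",np.percentile(L[:,0],[2,98]).round(4),"y",np.percentile(L[:,1],[2,98]).round(4),"z med",np.median(L[:,2]), "z by side", [np.median(L[k,2]).round(4) for k in (L[:,0]<.01,L[:,0]>.14,L[:,1]<.01,L[:,1]>.14)])
E
```

```text
[0.0125 0.0489 0.01  ]
[0.0141 0.0312 0.01  ]
[0.0133 0.0102 0.01  ]
side
[0.0275 0.0247 0.01  ]
[0.0125 0.0508 0.01  ]
[281.76356269 335.93109862]
[308.63162406 356.13886934]
303 rim in tray x [-0.0002  0.1563] y [-0.0048  0.1525] z med 0.056697733087285845 z by side [np.float64(0.0561), np.float64(0.0566), np.float64(0.0571), np.float64(0.0563)]
```

The model agrees to within about 2 mm, and the scoop tip matches to within 1 px. Now I'll enter the tray and feel for the floor.

```bash
cat > enter.py <<'E'
from h import *
a=float(np.load("a.npy")); F=cornerF(a); gp=-.2
up=T(R.identity(),[0,0,.15])
p,o=scoop(up@inF(F,.113,0,0),gp); env.reach(p,o); st()
p,o=scoop(inF(F,.113,0.015,0),gp); env.movel(p,.2,rot=o); env.dwell(.2); st()
p,o=scoop(inF(F,.113,-.010,0),gp); print(env.movel(p,.03,stop_force=3)); s=st()
p0,_=scoop(inF(F,.113,0,0),gp); d=F[:3,:3].T@(s['tcp_pos']-p0); print("rel corner frame",d.round(4), "F in frame",(F[:3,:3].T@s['force']).round(1))
s2,_=camera("side"); cv2.imwrite("pics/s3.png",s2)
t,_=camera("top"); cv2.imwrite("pics/t3.png",t)
E
python3 enter.py
```

```text
t 17.23 tcp [0.4417 0.2717 0.3841] F [-0.2  1.2 -1.5] op 0.0143 gf 117.1
t 18.25 tcp [0.4376 0.2747 0.2497] F [ 0.2 -0.2 -1.4] op 0.0145 gf 117.1
True
t 18.81 tcp [0.4414 0.2726 0.2338] F [1.2 0.1 2.8] op 0.0141 gf 117.4
rel corner frame [ 0.0002  0.     -0.0005] F in frame [1.8 0.5 2.4]
```

```bash
cat > adv.py <<'E'
from h import *
a=float(np.load("a.npy")); F=cornerF(a); gp=-.2
p0,_=scoop(inF(F,.068,0,0),gp)
def rep():
    s=st(); print(" rel tip-corner",(F[:3,:3].T@(s['tcp_pos']-p0)).round(4),"F",(F[:3,:3].T@s['force']).round(1)); return s
p,o=scoop(inF(F,.113,0.0003,0),gp); env.movel(p,.02); rep()
p,o=scoop(inF(F,.0685,0.0003,0),gp); print(env.movel(p,.05,stop_force=10)); rep()
for n in("side","top"):
    im,_=camera(n); cv2.imwrite(f"pics/{n}4.png",im)
a=cv2.imread("pics/side4.png")[130:230,260:380]; b=cv2.imread("pics/top4.png")[190:290,200:320]
cv2.imwrite("pics/c4.png",cv2.hconcat([cv2.resize(a,(400,333)),cv2.resize(b,(400,333))]))
E
python3 adv.py
```

```text
t 19.16 tcp [0.4408 0.2727 0.2342] F [-0.3  0.3 -0.4] op 0.0146 gf 117.1
 rel tip-corner [ 0.0448 -0.0001  0.0001] F [-0.5  0.2 -0.3]
True
t 19.73 tcp [0.4192 0.2817 0.2274] F [-0.3  1.3 -1.8] op 0.0143 gf 117.0
 rel tip-corner [ 0.0203 -0.      0.0003] F [-1.3  1.1 -1.5]
```

View pics/c4.png

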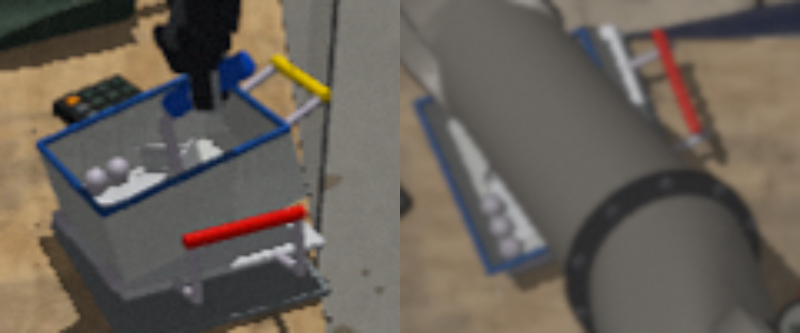

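The nose has reached the balls, with its edge about 14 mm from the walls, and they have to ride up over it. I'll push on gently.

```bash
cat > adv2.py <<'E'
from h import *
a=float(np.load("a.npy")); F=cornerF(a); gp=-.2
p0,_=scoop(inF(F,.068,0,0),gp)
p,o=scoop(inF(F,.0695,0.0003,0),gp)
for k in range(4):
    r=env.movel(p,.03,stop_force=15); s=st(); print(r," rel tip-corner",(F[:3,:3].T@(s['tcp_pos']-p0)).round(4),"F",(F[:3,:3].T@s['force']).round(1))
    if not r: break
for n in("side","top"):
    im,_=camera(n); cv2.imwrite(f"pics/{n}5.png",im)
a=cv2.imread("pics/side5.png")[130:230,260:380]; b=cv2.imread("pics/top5.png")[190:290,200:320]
cv2.imwrite("pics/c5.png",cv2.hconcat([cv2.resize(a,(400,333),interpolation=cv2.INTER_CUBIC),cv2.resize(b,(400,333),interpolation=cv2.INTER_CUBIC)]))
E
python3 adv2.py
```

```text
t 20.17 tcp [0.4183 0.2819 0.2273] F [ 0.9 -1.2  3.8] op 0.0145 gf 117.5
True  rel tip-corner [ 0.0195 -0.0002  0.0006] F [ 2.4 -0.8  3.3]
t 20.47 tcp [0.4174 0.2822 0.2274] F [ 0.8 -0.7  3.9] op 0.0146 gf 117.6
True  rel tip-corner [ 0.0186 -0.0002  0.0009] F [ 2.1 -0.3  3.4]
t 20.77 tcp [0.4163 0.2827 0.2275] F [ 0.7 -1.3  4.2] op 0.0141 gf 117.6
True  rel tip-corner [ 0.0175 -0.0002  0.0013] F [ 2.3 -0.9  3.7]
t 21.07 tcp [0.4151 0.2833 0.2275] F [ 0.2 -0.9  4.2] op 0.014 gf 117.6
True  rel tip-corner [ 0.0162 -0.0001  0.0017] F [ 1.7 -0.7  3.9]
```

View pics/c5.png

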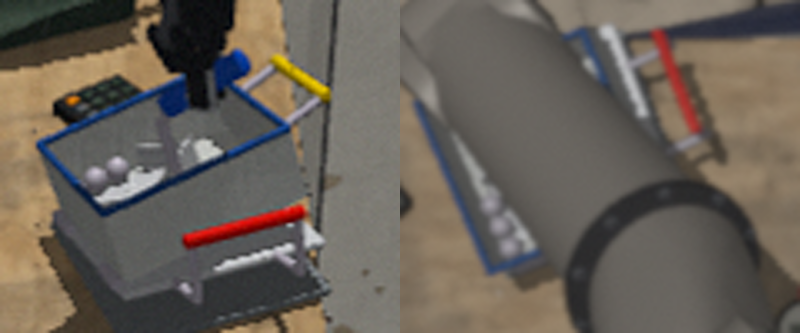

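The scoop is being pushed upward as it advances, so the floor may be less steep than the model. I'll fit the floor plane from the earlier depth image, with no motion.

```bash
python3 - <<'E'
from h import *
a=float(np.load("a.npy")); Mt=trayT(a,B)@T(R.identity(),[-.075,-.075,.029]); Mi=np.linalg.inv(Mt)
for n in("t2","s2"):
    W=np.load(n+".npy").reshape(-1,3); W=W[np.isfinite(W).all(1)]; L=(np.c_[W,np.ones(len(W))]@Mi.T)[:,:3]
    k=(abs(L[:,2])<.008)&(L[:,0]>.03)&(L[:,0]<.14)&(L[:,1]>.02)&(L[:,1]<.14); L=L[k]
    A=np.c_[L[:,:2],np.ones(len(L))]; c,r,_,_=np.linalg.lstsq(A,L[:,2],rcond=None); e=L[:,2]-A@c; g=abs(e)<.004; c=np.linalg.lstsq(A[g],L[g,2],rcond=None)[0]
    print(n,len(L),"slopes",c.round(4),"rms",e[g].std().round(4))
F=cornerF(a)
# scoop pose in side view: depth of points on nose/floor earlier (s2)
W=np.load("s2.npy"); W=W.reshape(-1,3); S=T(R.from_euler('z',1.5,degrees=True),[.4055,-.306,.202]); L=(np.c_[W,np.ones(len(W))]@np.linalg.inv(S).T)[:,:3]
k=(abs(L[:,2])<.015)&(L[:,0]>-.06)&(L[:,0]<.02)&(abs(L[:,1])<.035)&(abs(L[:,1])<L[:,0]+.064); L=L[k]; A=np.c_[L[:,:2],np.ones(len(L))]; c=np.linalg.lstsq(A,L[:,2],rcond=None)[0]; print("scoop floor",len(L),c.round(4),(L[:,2]-A@c).std().round(4))
E
```

```text
t2 1454 slopes [-0.0018 -0.0063 -0.0007] rms 0.0022
s2 59 slopes [ 0.1655 -0.0021 -0.0053] rms 0.0009
scoop floor 1240 [0.0005 0.0076 0.0013] 0.0012
```

```bash
cat > adv3.py <<'E'
from h import *
a=float(np.load("a.npy")); F=cornerF(a); gp=-.2
p0,_=scoop(inF(F,.068,0,0),gp)
def rep(r):
    s=st(); print(r," rel",(F[:3,:3].T@(s['tcp_pos']-p0)).round(4),"F",(F[:3,:3].T@s['force']).round(1)); return s
def go(x,z,t,sf,v=.03,y=0):
    p,o=scoop(F@T(R.identity(),[0,y,0])@np.linalg.inv(F)@inF(F,x,z,t,-.068),gp)
    r=env.movel(p,v,rot=o,stop_force=sf); rep(r); return r
go(.0165,.0022,.03,None)
for k in range(4):
    if not go(.002,.0015,.03,20,.04,y=.001*(-1)**k): break
for n in("side","top"):
    im,W=cloud(n); cv2.imwrite(f"pics/{n}6.png",im)
a=cv2.imread("pics/side6.png")[130:230,260:380]; b=cv2.imread("pics/top6.png")[190:290,200:320]
cv2.imwrite("pics/c6.png",cv2.hconcat([cv2.resize(a,(400,333),interpolation=cv2.INTER_CUBIC),cv2.resize(b,(400,333),interpolation=cv2.INTER_CUBIC)]))
E
python3 adv3.py
```

```text
t 21.52 tcp [0.4215 0.2815 0.2255] F [0.9 0.1 7. ] op 0.0146 gf 118.3
False  rel [ 0.0219  0.0007 -0.0021] F [2.9 0.4 6.5]
t 22.04 tcp [0.4109 0.2876 0.2219] F [ 4.  -3.1 14.6] op 0.0144 gf 119.4
False  rel [ 0.0093  0.0023 -0.002 ] F [ 8.9 -1.3 12.5]
```

View pics/c6.png

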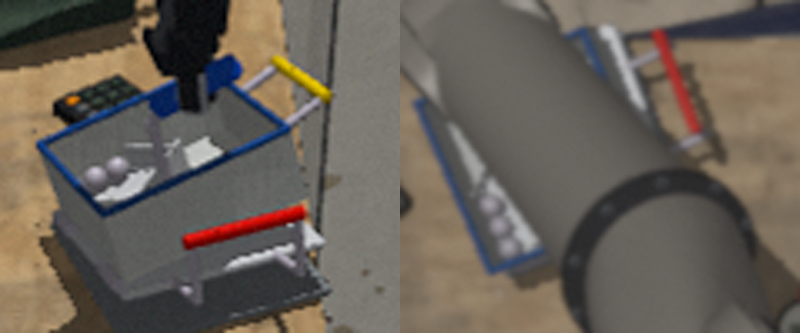

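The arm reads about 5 mm from the corner, with the scoop pressing on the floor at 12 N. I'll ease off and use depth to see whether the balls have risen onto the nose.

```bash
cat > see.py <<'E'
from h import *
a=float(np.load("a.npy")); F=cornerF(a); Mt=trayT(a,B)@T(R.identity(),[-.075,-.075,.029]); Mi=np.linalg.inv(Mt)
def look(tag,n,W):
    L=(np.c_[W.reshape(-1,3),np.ones(480*640)]@Mi.T)[:,:3].reshape(480,640,3)
    k=(L[...,0]>.004)&(L[...,0]<.05)&(L[...,1]>.004)&(L[...,1]<.075)&(L[...,2]<.03)&(L[...,2]>-.006)
    g=L[k]; hi=g[g[:,2]>.011]
    print(tag,n,"npts",len(g),"ball pts",len(hi),"z95",np.percentile(g[:,2],[90,97,99]).round(4))
    for lo in(0,.02,.04):
        h=hi[(hi[:,1]>lo)&(hi[:,1]<=lo+.02)]
        if len(h)>3: print("   y-bin",lo,len(h),"top z",np.percentile(h[:,2],90).round(4),"mean",h.mean(0).round(4))
    f=L[(L[...,2]<.009)&(L[...,2]>-.006)&(L[...,0]>.02)&(L[...,0]<.06)&(L[...,1]>.02)&(L[...,1]<.06)]
    if len(f)>5: print("   floor/nose z in 20-60 box",np.median(f[:,2]).round(4),len(f))
if __name__=="__main__":
    p,o=env.get_state()['tcp_pos'],None
    env.movel(np.array(p)+.0015*F[:3,2],.02); s=st(); print("F",(F[:3,:3].T@s['force']).round(1))
    look("before","top",np.load("t2.npy")); look("before","side",np.load("s2.npy"))
    for n in("top","side"):
        im,W=cloud(n); np.save(n+"7.npy",W); cv2.imwrite(f"pics/{n}7.png",im); look("now",n,W)
    # scoop floor/back wall + handle check in commanded scoop frame, side view
    from scipy.spatial.transform import Rotation as RR
    qq=s['orientation']; TC=T(RR.from_quat([qq[1],qq[2],qq[3],qq[0]]),s['tcp_pos'])
    p0,o0=scoop(np.eye(4),-.2); T0=T(RR.from_quat([o0[1],o0[2],o0[3],o0[0]]),p0)
    S=TC@np.linalg.inv(T0); FS=np.linalg.inv(F)@S; print("tip in F",(FS@[-.068,0,0,1])[:3].round(4),"back",(FS@[.027,0,0,1])[:3].round(4))
    Ls=(np.c_[W.reshape(-1,3),np.ones(480*640)]@np.linalg.inv(S).T)[:,:3]
    fl=Ls[(abs(Ls[:,2])<.012)&(Ls[:,0]>-.055)&(Ls[:,0]<.02)&(abs(Ls[:,1])<.035)&(abs(Ls[:,1])<Ls[:,0]+.06)]
    if len(fl)>10:
        A=np.c_[fl[:,:2],np.ones(len(fl))]; print("scoop floor fit",len(fl),np.linalg.lstsq(A,fl[:,2],rcond=None)[0].round(4))
E
python3 see.py
```

```text
t 22.5 tcp [0.4105 0.2875 0.223 ] F [ 2.  -1.1 -1.7] op 0.0145 gf 117.2
F [ 1.7 -0.3 -2.3]
before top npts 375 ball pts 85 z95 [0.0174 0.0209 0.0224]
   y-bin 0 25 top z 0.0221 mean [0.0144 0.0113 0.0175]
   y-bin 0.02 30 top z 0.021 mean [0.0131 0.029  0.0166]
   y-bin 0.04 30 top z 0.0209 mean [0.0126 0.0495 0.0168]
   floor/nose z in 20-60 box -0.0008 167
before side npts 184 ball pts 62 z95 [0.0173 0.0195 0.0211]
   y-bin 0.02 27 top z 0.0188 mean [0.0154 0.0317 0.0159]
   y-bin 0.04 31 top z 0.0195 mean [0.0152 0.0501 0.0162]
   floor/nose z in 20-60 box 0.0004 40
now top npts 208 ball pts 113 z95 [0.0227 0.0249 0.0266]
   y-bin 0 30 top z 0.024 mean [0.0134 0.0113 0.0199]
   y-bin 0.02 38 top z 0.024 mean [0.013  0.0293 0.0187]
   y-bin 0.04 33 top z 0.0227 mean [0.0134 0.0493 0.0183]
   floor/nose z in 20-60 box 0.0025 22
now side npts 224 ball pts 109 z95 [0.0222 0.0255 0.0273]
   y-bin 0.02 40 top z 0.0214 mean [0.0154 0.0297 0.018 ]
   y-bin 0.04 42 top z 0.0233 mean [0.0142 0.0501 0.0186]
   floor/nose z in 20-60 box 0.0035 48
tip in F [0.0049 0.0019 0.0038] back [0.0998 0.0019 0.001 ]
scoop floor fit 112 [-0.1151  0.0305 -0.0004]
```

All three balls have risen 2–3 mm and now sit on the nose. I'll pitch the scoop mouth-up in the corner, then lift.

```bash
cat > lift.py <<'E'
from h import *; from see import look
import sys
a=float(np.load("a.npy")); F=cornerF(a); gp=-.2
ok=True
for t in(.1,.2,.3,.4,.5,.6,.66):
    p,o=scoop(inF(F,.005+.042*(1-np.cos(t)),.0035+.095*np.sin(t),t,-.068),gp)
    if env.movel(p,.07,rot=o,stop_force=25): print("stop at",t); st(); ok=False; break
    if t in(.3,.66): s=st(); print("F",(F[:3,:3].T@s['force']).round(1))
if not ok: sys.exit()
env.dwell(.3)
p=env.get_state()['tcp_pos']; env.movel(p+np.array([.01,0,.15]),.15); st()
for n in("top","side"):
    im,W=cloud(n); np.save(n+"8.npy",W); cv2.imwrite(f"pics/{n}8.png",im)
    look("after",n,W)
    S=T(R.identity(),[.01,0,.15])@inF(F,.005+.042*(1-np.cos(.66)),.0035+.095*np.sin(.66),.66,-.068)
    L=(np.c_[W.reshape(-1,3),np.ones(480*640)]@np.linalg.inv(S).T)[:,:3]
    k=(abs(L[:,1])<.039)&(L[:,0]>-.06)&(L[:,0]<.022)&(L[:,2]>.01)&(L[:,2]<.024); g=L[k]; print(n,"in scoop",len(g)); 
    for x in g[::max(1,len(g)//12)]: print("  ",x.round(3))
a=cv2.imread("pics/side8.png")[60:260,230:410]; b=cv2.imread("pics/top8.png")[170:290,180:330]
cv2.imwrite("pics/c8.png",cv2.hconcat([cv2.resize(a,(400,444),interpolation=cv2.INTER_CUBIC),cv2.resize(b,(400,444),interpolation=cv2.INTER_CUBIC)]))
E
python3 lift.py
```

```text
t 23.63 tcp [0.4452 0.2711 0.2138] F [-0.2  0.6 -2.6] op 0.0142 gf 117.5
F [-1.2  0.5 -2.4]
t 24.98 tcp [0.485  0.2556 0.1811] F [5.6 0.1 0.4] op 0.0148 gf 118.5
F [ 5.1  2.2 -1.1]
t 26.44 tcp [0.4942 0.2555 0.3302] F [ 0.1  0.4 -2.8] op 0.0145 gf 117.7
after top npts 99 ball pts 0 z95 [0.0013 0.003  0.0032]
   floor/nose z in 20-60 box -0.0043 40
top in scoop 144
   [0.021 0.03  0.023]
   [0.016 0.024 0.02 ]
   [0.018 0.02  0.014]
   [0.018 0.009 0.018]
   [0.013 0.017 0.015]
   [0.008 0.021 0.014]
   [0.009 0.013 0.013]
   [0.011 0.005 0.011]
   [0.004 0.002 0.018]
   [ 0.007 -0.002  0.012]
   [ 0.007 -0.016  0.016]
   [ 0.009 -0.024  0.015]
after side npts 53 ball pts 20 z95 [0.0242 0.0291 0.0298]
   y-bin 0.02 10 top z 0.0287 mean [0.0055 0.0294 0.0195]
   floor/nose z in 20-60 box -0.0051 15
side in scoop 114
   [-0.021  0.038  0.023]
   [-0.003  0.038  0.014]
   [0.013 0.026 0.021]
   [0.009 0.022 0.015]
   [0.017 0.021 0.017]
   [0.02  0.025 0.013]
   [ 0.01  -0.002  0.017]
   [ 0.013 -0.003  0.016]
   [0.015 0.003 0.011]
   [ 0.017 -0.013  0.018]
   [ 0.018 -0.017  0.018]
   [ 0.018 -0.025  0.02 ]
   [ 0.02  -0.027  0.017]
```

Depth shows the corner empty and three balls in the scoop, at y≈+22, 0 and -20 mm. Next I'll carry them to the sieve and pour.

```bash
cat > pour.py <<'E'
from h import *
import sys
gp=-.2; Y=R.from_euler('z',-22,degrees=True); off=Y.apply([.010,0,0])
def sv(t,z): return T(Y,SV+off+[0,0,z])@T(pitch(t),[0,0,0])@T(R.identity(),[.045,0,0])
seq=[(.36,.20,.25),(.33,.105,.2),(.1,.092,.15),(-.05,.085,.1),(-.2,.078,.08),(-.35,.072,.1),(-.5,.068,.1)]
for t,z,v in seq:
    j=kin.inverse_kinematics(*scoop(sv(t,z),gp))
    if j is None: print("none",t,z); sys.exit()
    print(t,j.round(2))
for t,z,v in seq:
    p,o=scoop(sv(t,z),gp); env.movel(p,v,rot=o)
env.dwell(.5); st()
def count():
    for n in("top","side"):
        im,W=cloud(n); cv2.imwrite(f"pics/{n}9.png",im); np.save(n+"9.npy",W)
        L=W.reshape(-1,3)-SV; k=(np.hypot(L[:,0],L[:,1])<.055)&(L[:,2]>.024)&(L[:,2]<.042)
        print(n,"ball pts in sieve",k.sum()); 
        S=sv(-.5,.068); Ls=(np.c_[W.reshape(-1,3),np.ones(480*640)]@np.linalg.inv(S).T)[:,:3]
        print("  in scoop",((abs(Ls[:,1])<.036)&(Ls[:,0]>-.05)&(Ls[:,0]<.018)&(Ls[:,2]>.01)&(Ls[:,2]<.023)).sum())
count()
p=env.get_state()['tcp_pos']; env.movel(p+np.array([0,0,.12]),.2); st(); count()
E
python3 pour.py
```

```text
0.36 [-0.1   0.64  0.36  1.45 -0.28  1.65  1.5 ]
0.33 [-0.1   0.72  0.35  1.54 -0.31  1.47  1.54]
0.1 [-0.17  0.54  0.37  1.72 -0.26  1.22  1.49]
-0.05 [-0.23  0.43  0.38  1.85 -0.22  1.05  1.45]
-0.2 [-0.3   0.31  0.4   1.98 -0.16  0.88  1.37]
-0.35 [-0.4   0.2   0.43  2.11 -0.04  0.71  1.24]
-0.5 [-0.5   0.08  0.44  2.25  0.18  0.55  0.99]
t 31.45 tcp [ 0.4717 -0.0563  0.2627] F [ 0.2  0.1 -2. ] op 0.0141 gf 117.7
top ball pts in sieve 79
  in scoop 0
side ball pts in sieve 172
  in scoop 0
t 32.3 tcp [ 0.471  -0.0562  0.3816] F [-0.4 -0.7 -2.3] op 0.0147 gf 117.7
top ball pts in sieve 113
  in scoop 0
side ball pts in sieve 171
  in scoop 0
```

The scoop is empty and there are balls in the sieve. The mat is clear now, so I'll re-measure it and count the balls with blobs in a last picture.

```bash
python3 - <<'E'
from h import *
for n,roi in(("top",(425,195,485,268)),("side",(270,365,390,450))):
    im=cv2.imread(f"pics/{n}9.png"); m=mask(im,(0,0,0),(180,255,50),roi).astype(np.uint8)
    m=cv2.morphologyEx(m,cv2.MORPH_OPEN,np.ones((3,3))); k,l,s,_=cv2.connectedComponentsWithStats(m); i=1+s[1:,4].argmax(); v,u=np.nonzero(l==i)
    print(n,len(u),rect(onplane(n,np.c_[u,v],.004)))
a=cv2.imread("pics/side9.png")[245:330,285:370]; b=cv2.imread("pics/side9.png")[120:450,230:450]
cv2.imwrite("pics/c9.png",cv2.hconcat([cv2.resize(a,(480,480),interpolation=cv2.INTER_CUBIC),cv2.resize(b,(320,480))]))
E
```

```text
top 1877 (array([ 417.8, -318. ]), array([109.2, 153.8]), 84.5)
side 4793 (array([ 417.2, -317.2]), array([116.5, 158.2]), 84.1)
```

View pics/c9.png

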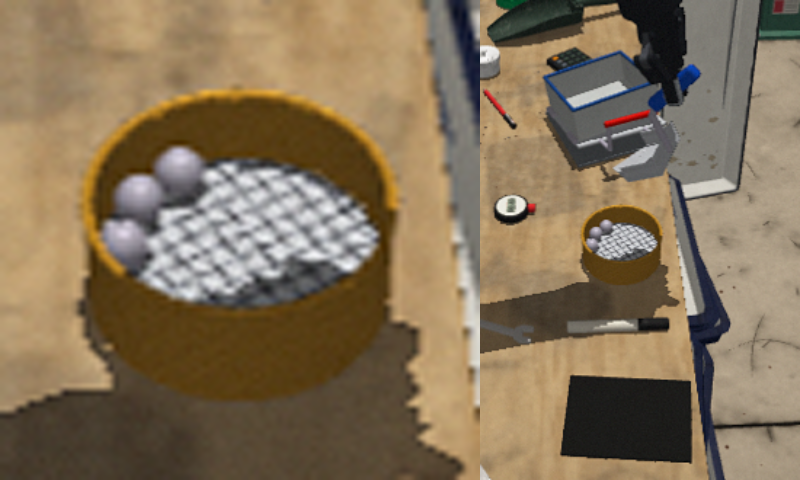

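Three balls are in the sieve, crop (180,172), (138,197) and (125,240). Now I'll lay the scoop back on the mat.

```bash
cat > place.py <<'E'
from h import *
gp=-.2; M=T(R.from_euler('z',-5.7,degrees=True),[.4175,-.3175,.004])
p,o=scoop(M,gp); env.reach(p+[0,0,.12],o); env.dwell(.3); st()
_,W=cloud("side"); S=T(R.identity(),[0,0,.12])@M
L=(np.c_[W.reshape(-1,3),np.ones(480*640)]@np.linalg.inv(S).T)[:,:3]
L=L[(abs(L[:,2])<.02)&(L[:,0]>-.06)&(L[:,0]<.02)&(abs(L[:,1])<.034)&(abs(L[:,1])<L[:,0]+.062)]; A=np.c_[L[:,:2],np.ones(len(L))]; c=np.linalg.lstsq(A,L[:,2],rcond=None)[0]; print("scoop floor",len(L),c.round(4),(L[:,2]-A@c).std().round(4))
t=float(np.clip(c[0],-.15,.15)) if len(L)>300 else 0   # dz/dx>0 : mouth low -> pitch up
M2=M@T(pitch(t),[0,0,0]); p,o=scoop(M2,gp)
env.movel(p+[0,0,.02],.2,rot=o); print("contact",env.movel(p-[0,0,.012],.03,stop_force=3)); s=st(); print("dz",s['tcp_pos'][2]-p[2])
env.grip(.05); env.dwell(.2)
z=R.from_quat(np.roll(s['orientation'],-1)).apply([0,0,1]); env.movel(s['tcp_pos']-.1*z,.2); env.movel(env.get_state()['tcp_pos']+[0,0,.1],.25); st()
for n in("top","side"):
    im,W=cloud(n); cv2.imwrite(f"pics/{n}F.png",im)
    L=(np.c_[W.reshape(-1,3),np.ones(480*640)]@np.linalg.inv(M).T)[:,:3]
    k=(abs(L[:,2]-.002)<.012)&(L[:,0]>-.055)&(L[:,0]<.02)&(abs(L[:,1])<.034)&(abs(L[:,1])<L[:,0]+.058); G=L[k]
    if len(G)>20: A=np.c_[G[:,:2],np.ones(len(G))]; print(n,"floor",len(G),np.linalg.lstsq(A,G[:,2],rcond=None)[0].round(4))
    Q=L[(L[:,2]>.06)&(L[:,2]<.14)&(L[:,0]>.02)&(L[:,0]<.13)&(abs(L[:,1])<.05)]; print("  handle pts",len(Q),Q.mean(0).round(4))
    w=W.reshape(-1,3)-SV; print("  sieve balls pts",((np.hypot(w[:,0],w[:,1])<.055)&(w[:,2]>.024)&(w[:,2]<.042)).sum())
E
python3 place.py
```

```text
t 33.96 tcp [ 0.504  -0.3255  0.2743] F [-0.7 -0.3 -0.6] op 0.0142 gf 117.9
scoop floor 1135 [ 0.0035 -0.017   0.0017] 0.0013
contact True
t 35.34 tcp [ 0.5048 -0.3262  0.1545] F [1.  0.3 5.8] op 0.014 gf 118.9
dz 0.0009213742039679285
t 37.17 tcp [ 0.524  -0.3274  0.3507] F [ 0.8  0.4 -1.4] op 0.05 gf 0.0
top floor 455 [0.0072 0.0045 0.0017]
  handle pts 212 [0.069  0.0002 0.1013]
  sieve balls pts 0
side floor 978 [ 0.002  -0.0169  0.0023]
  handle pts 659 [ 0.0708 -0.0033  0.1006]
  sieve balls pts 173
```

```bash
python3 -c "
from h import *
print(job.job_done())"
```

```text
the job is handed in; nothing more can be done
None
```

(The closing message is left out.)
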